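# Seat the 12 mm check plate in the bench reader

### The job

Three white check plates that differ only in thickness (8, 12 and 16 mm) stand in the rack: feel with the gripper which one is 12 mm thick and take that one, leaving the other two standing in their slots. Push it down upright into the reader's sprung socket, wherever its rest bar is set today, until the bar under it is pressed fully down, and stop there without forcing it (more than 20 N on the bar spoils it). Let go so that the jaws keep it there, and leave everything else on the bench alone.

Things in the scene. Friction and masses are not known exactly. Their poses are not given: they have to be found in the camera images.
- plate_a: one of three white plastic plates of the same outline, 50 mm wide (its x), 100 mm tall (its z), standing upright in a rack slot with its faces looking along its y. The three are 8, 12 and 16 mm thick (along y); which of them this one is, is not told. 50 to 110 g. Origin: centre of the underside.
- plate_b: one of three white plastic plates of the same outline, 50 mm wide (its x), 100 mm tall (its z), standing upright in a rack slot with its faces looking along its y. The three are 8, 12 and 16 mm thick (along y); which of them this one is, is not told. 50 to 110 g. Origin: centre of the underside.
- plate_c: one of three white plastic plates of the same outline, 50 mm wide (its x), 100 mm tall (its z), standing upright in a rack slot with its faces looking along its y. The three are 8, 12 and 16 mm thick (along y); which of them this one is, is not told. 50 to 110 g. Origin: centre of the underside.
- rack: low aluminium rack, fixed, 64 mm (x) by 190 mm (y), its floor 4 mm above the table. Three equal slots in a row along its y, at y = -70, 0 and +70 mm, each 54 mm (x) by 18 mm (y) inside, with walls up to 44 mm above the table, so that a plate stands in it upright with some play. Origin: centre of the underside.
- reader: white bench reader, fixed, 160 mm (x) by 130 mm (y) by 70 mm tall, with a dark display and a keypad on its top. In the middle of its top is a socket for one upright plate: the plate's 50 mm width goes along the reader's x, its thickness along the reader's y. Origin: centre of the underside.
- mouth (a point): centre of the socket's mouth, level with the reader's top, 70 mm above the table; axes as the reader's. The mouth is 69 mm (x) by 20 mm (y) and narrows evenly over its first 20 mm to 58 mm by 9 mm, between two steel jaws that are sprung along y and open to 15 mm at the most: they grip a 12 mm plate, leave an 8 mm plate loose and do not let a 16 mm plate in.
- jaw_left (a joint): steel jaw on the reader's +y side of the socket: 0 = as found, 0.003 m = pushed fully out. A 12 mm plate is gripped with about 5 N by each jaw. Pushing it down takes up to about 20 N as it first wedges them open, then 2 to 8 N; they then hold it by friction wherever it is left.
- jaw_right (a joint): the like jaw on the reader's -y side: 0 = as found, 0.003 m = pushed fully out.
- rest (a joint): sprung rest bar down in the socket between the jaws, on which the plate's foot comes to bear: 0 = up (as found), 0.006 m = pressed fully down on its cushioned stop (rubber, then 10 N more per mm). Its spring pushes back with 1.2 N at first, 3.6 N at the bottom, on top of the jaws' drag. How deep it sits is set anew each day: its top as found lies somewhere 27 to 43 mm below the mouth.
- collar: bystander, to be left alone: steel collar, a ring 32 mm across and 14 mm high. Origin: centre of its underside.
- cuvette_box: bystander, to be left alone: small grey box 44 x 22 x 18 mm. Origin: centre of its underside.
- reagent: bystander, to be left alone: amber bottle 60 mm across, 130 mm tall. Origin: centre of its underside.
- beaker: bystander, to be left alone: glass beaker 70 mm across, 90 mm tall. Origin: centre of its underside.
- jar: bystander, to be left alone: white jar 52 mm across, 60 mm tall. Origin: centre of its underside.
- spanner: bystander, to be left alone: steel spanner lying on the table.
- timer: bystander, to be left alone: white timer box 50 x 75 x 26 mm. Origin: centre of its underside.
Not all that is in view belongs to the job. Leave any orange look-alike of the plate_a alone. Leave any pink look-alike of the plate_b alone.

How it is judged:
On the way, in this order (a step that is already met when the one before it is completed fails the run):
1. a plate is lifted clear of the rack (height (world z) of any of plate_a, plate_b, plate_c above 0.05 m), for 0.1 s.
2. a plate is down in the socket and presses the rest bar down by more than 4.2 of its 6 mm (value of joint rest above 0.0042 m and ((horizontal distance between plate_a and mouth below 0.008 m and height (world z) of plate_a below 0.045 m) or (horizontal distance between plate_b and mouth below 0.008 m and height (world z) of plate_b below 0.045 m) or (horizontal distance between plate_c and mouth below 0.008 m and height (world z) of plate_c below 0.045 m))), for 0.1 s.
At the end, for the whole second after the job is handed in: the 12 mm plate stands upright in the socket (within 0.06 rad, centred within 6 mm, square within 0.1 rad), released, at rest, holding the rest bar down by more than 4.2 of its 6 mm; the other two plates are in their slots (within 20 mm of their starts, tilted under 0.45 rad) (value of joint rest above 0.0042 m and ((horizontal distance between plate_a and mouth below 0.006 m and height (world z) of plate_a below 0.045 m and angle between plate_a's own z axis and vertical below 0.06 rad and angle between the x axis of plate_a and the x axis of reader, either way round below 0.1 rad and linear speed of plate_a below 0.02 m/s and (distance of plate_b from where it was at the start of the episode below 0.02 m and angle between plate_b's own z axis and vertical below 0.45 rad) and (distance of plate_c from where it was at the start of the episode below 0.02 m and angle between plate_c's own z axis and vertical below 0.45 rad)) or (horizontal distance between plate_b and mouth below 0.006 m and height (world z) of plate_b below 0.045 m and angle between plate_b's own z axis and vertical below 0.06 rad and angle between the x axis of plate_b and the x axis of reader, either way round below 0.1 rad and linear speed of plate_b below 0.02 m/s and (distance of plate_a from where it was at the start of the episode below 0.02 m and angle between plate_a's own z axis and vertical below 0.45 rad) and (distance of plate_c from where it was at the start of the episode below 0.02 m and angle between plate_c's own z axis and vertical below 0.45 rad)) or (horizontal distance between plate_c and mouth below 0.006 m and height (world z) of plate_c below 0.045 m and angle between plate_c's own z axis and vertical below 0.06 rad and angle between the x axis of plate_c and the x axis of reader, either way round below 0.1 rad and linear speed of plate_c below 0.02 m/s and (distance of plate_a from where it was at the start of the episode below 0.02 m and angle between plate_a's own z axis and vertical below 0.45 rad) and (distance of plate_b from where it was at the start of the episode below 0.02 m and angle between plate_b's own z axis and vertical below 0.45 rad)))); the robot touches nothing.
It fails at once if the rest bar is pressed with more than 20 N (contact force between rest and anything else above 20 N).
It fails at once if the 8 mm plate is put into the socket (a plate is in, the jaws are not wedged open) (((horizontal distance between plate_a and mouth below 0.015 m and height (world z) of plate_a below 0.045 m) or (horizontal distance between plate_b and mouth below 0.015 m and height (world z) of plate_b below 0.045 m) or (horizontal distance between plate_c and mouth below 0.015 m and height (world z) of plate_c below 0.045 m)) and value of joint each of jaw_left, jaw_right below 0.0012 m).
It fails at once if the 16 mm plate is forced into the jaws (both jaws pushed out by more than 2.4 mm) (value of joint each of jaw_left, jaw_right above 0.0024 m).
It fails at once if two plates are out of their slots at once (each moved more than 35 mm) (distance of each of plate_a, plate_b from where it was at the start of the episode above 0.035 m or distance of each of plate_a, plate_c from where it was at the start of the episode above 0.035 m or distance of each of plate_b, plate_c from where it was at the start of the episode above 0.035 m).
It fails at once if a bystander is shifted by more than 30 mm (distance of any of collar, cuvette_box, reagent, beaker, jar, spanner, timer from where it was at the start of the episode above 0.03 m).
It also fails if it takes over 72 s, if anything falls off the work surface, if the arm or the gripper's body presses on something with over 40 N, if the wrist force passes 120 N, or if a joint passes its speed limit or range.

### The arm

A 7-joint arm with a two-finger parallel gripper is mounted at the origin on the work surface. World frame = base frame: x ahead of the robot, y to its left, z up, the work surface at z = 0. Lengths are in m, angles in rad, forces in N, time in s.
With the tool pointing down it reaches from about 0.425 to 0.875 m from the base axis. Payload 4.7 kg.
Tool frame: the origin (TCP) lies on the centre line of the jaws, within the pads' length; the fingertips stand 14 mm ahead of it and the grasp point (between the pads) lies 5 mm behind it; z points along the fingers, x is the direction in which the jaws open and shut, and the axes are right-handed (so a half turn about z gives the same grasp; the last joint's range is limited). The gripper opens to 87 mm and grips with 3 to 60 N. Pads are 19 mm wide; open, the fingers measure 117 mm over their backs; the gripper's body (75 mm by 190 mm) begins 51 mm behind the grasp point.
Start: joints at [-1.307, 0.321, -0.07, 1.45, 0.023, 1.371, -0.057], TCP at [0.161, 0.63, 0.237] pointing down, gripper open.
Joint ranges: [-2.86, 2.86], [-0.3, 2.09], [-1.38, 1.24], [0.06, 2.45], [-1.56, 4.7], [0.09, 2.05], [-2.69, 2.69]. Speed limits (rad/s): [2.57, 2.57, 3.14, 3.14, 3.14, 3.14, 3.14].

### API

Orientations are given as a rotation vector (axis times angle).
In Python, from bench import ctrl gives the robot as it stands.
- The arm moves only by the tool drive_tool, never from a script. Its argument "rows" is a list that holds one entry, the list of rows, each a list of 5 numbers: the shift along the tool's x, y, z scaled (see below), then the turn about the tool's z scaled (see below), then the closure in counts, from 0 (fully open) to 255 (shut). In form: [[[dx, dy, dz, spin, jaw], ...]]. A call has 1 to 20 rows; each row is the pose to reach, as a shift and turn from the pose commanded when the call began, along the tool's axes at that moment, turning the shorter way round; what a row does not reach only later rows make up. The controller multiplies each number of a shift by 300 mm and each number of a turn by pi rad. A row lasts 1/8 s, in which the tool goes at most 62.5 mm and 10.7 degrees, less where a joint would pass 70% of its speed; a pose out of reach is approached as far as the arm can. A call with a number of a shift or a turn outside -1 to 1 is refused whole. A call with a gripper value outside its range is refused whole. The fingers move at their own pace and stop on an object; "grip_force" is the grip in N (left out, the last holds). Time passes only in rows, so rows that repeat a pose let the fingers close. It gives the time, the measured TCP pose, the force and the opening at its end, in the units of the state.
- ctrl.get_state(): the state, without advancing time (a new reading comes with each control period).
- ctrl.get_image(name): name is "side" or "top"; returns a dict with "img" (384x512x3 uint8, blue, green, red), "camera_matrix" (3x3 intrinsics, pixels), "k1" (the pictures are not rectified: a ray, as slopes to the right and down, at radius r is drawn at 1 + k1 r^2 times it, then the intrinsics apply), "R" (3x3) and "t" (3): a world point X has camera coordinates R X + t. Camera axes: x right, y down, z forward; pixel columns grow to the right and rows downward; lengths in m; the calibration is good to about 2 mm. A picture is of the moment at which its call begins. There is no depth.
- ctrl.close_job(): hands the job in, once; it reports no verdict.
The state is a dict: "time": time; "joint_positions": joint angles; "qd": joint speeds; "joint_torque": joint torques, N m; "position": TCP position; "tool_rot": TCP orientation; "ft_force": force on the tool from outside, world axes, zero at the start; "torque": the same for the moment, N m; "grip_width": opening from 0.0 (shut) to 1.0 (fully open).
Only numpy, scipy, OpenCV 4.12 (cv2) and the standard library are available. Lean on these libraries where they do the work, as an engineer would, in place of code of your own. Each camera call takes 0.05 s, during which the arm holds its last target.

## Working session

There is one attempt and no reset: what is moved stays moved. The work goes in short steps, Python scripts to look and compute and a tool call to move; the robot and the scene stay as the last step left them, time stands still between calls to the robot, and variables do not carry over. Pictures are saved under pics/ and viewed, and the job is handed in when it is done.

Besides the shell and the picture viewer there is one more tool, called after "Emit:" in YAML: its name, and indented under it one key for each argument. drive_tool: Moves the arm, as the interface text tells. Its arguments: {"type":"object","properties":{"rows":{"type":"array"},"grip_force":{"type":"number"}},"required":["rows"]}

```bash
ls; mkdir -p pics
python3 - <<'E'
from bench import ctrl
import cv2,numpy as np
s=ctrl.get_state(); print(s)
for n in("side","top"):
    d=ctrl.get_image(n); cv2.imwrite(f"pics/{n}0.png",d["img"]); print(n,d["camera_matrix"],d["k1"],d["R"],d["t"])
E
```

```text
pics
{'time': 0.0, 'joint_positions': array([-1.30690135,  0.32183863, -0.07007827,  1.45169754,  0.02259934,
        1.37076922, -0.0569238 ]), 'qd': array([ 0.00100296,  0.00010459, -0.00272966,  0.00011464,  0.00055644,
       -0.00024618,  0.00053246]), 'joint_torque': array([ 5.95239356e-06, -4.91291428e+01, -4.04381733e-01, -3.12527275e+01,
       -6.40174979e-02,  4.36315709e-02,  1.88420381e-04]), 'position': array([0.16060341, 0.62930082, 0.23543996]), 'tool_rot': array([ 2.47987374e+00,  1.92663445e+00, -2.28904110e-03]), 'ft_force': array([0.19755025, 0.56663306, 0.43890555]), 'torque': array([-0.07068584,  0.03847644, -0.02630831]), 'grip_width': 0.9991315008277738}
side [[477.44584979   0.         260.71883502]
 [  0.         477.44584979 187.2851245 ]
 [  0.           0.           1.        ]] -0.030186344203879004 [[-0.91781126 -0.39682014  0.01250057]
 [-0.31512182  0.70897502 -0.63091415]
 [ 0.24149684 -0.58299931 -0.77575194]] [0.55744393 0.19427202 1.1483195 ]
top [[477.84848963   0.         255.8656319 ]
 [  0.         477.84848963 192.55023806]
 [  0.           0.           1.        ]] 0.011419404867393458 [[-0.02381655 -0.99968383 -0.00806251]
 [-0.98012623  0.02493782 -0.1968011 ]
 [ 0.19693994  0.00321515 -0.98041028]] [0.08469444 0.57602809 1.25203623]
```

View pics/side0.png

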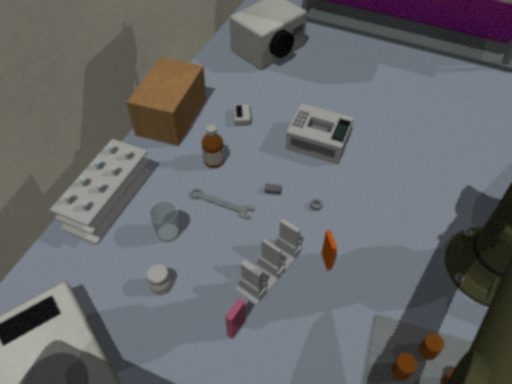

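View pics/top0.png

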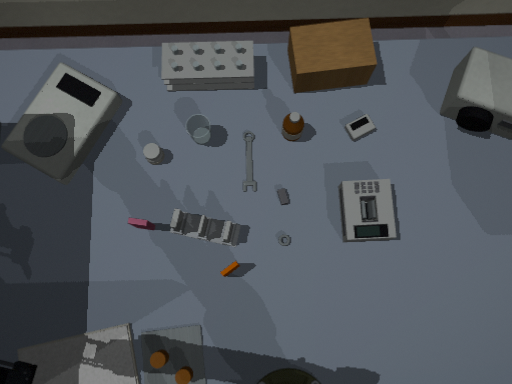

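The side view shows the rack with three white plates near (270,262), the reader near (320,132), an orange look-alike at (330,250) and a pink one at (236,318). The top view has the rack at (205,227) and the reader at (369,210) with its socket at (368,208). I'll zoom in on these next.

```bash
cat > h.py <<'E'
import cv2,numpy as np
from bench import ctrl
def ray(d,uv):
    K=d["camera_matrix"];p=np.array([(uv[0]-K[0,2])/K[0,0],(uv[1]-K[1,2])/K[1,1]]);q=p.copy()
    for _ in range(20): q=p/(1+d["k1"]*(q@q))
    R,t=np.array(d["R"]),np.array(d["t"])
    return -R.T@t, R.T@np.array([q[0],q[1],1])
def onz(d,uv,z):
    o,r=ray(d,uv); return o+r*(z-o[2])/r[2]
def tri(d1,u1,d2,u2):
    o1,r1=ray(d1,u1);o2,r2=ray(d2,u2);r1/=np.linalg.norm(r1);r2/=np.linalg.norm(r2)
    s=np.linalg.lstsq(np.c_[r1,-r2],o2-o1,rcond=None)[0]
    a=o1+s[0]*r1;b=o2+s[1]*r2
    return (a+b)/2,np.linalg.norm(a-b)
def proj(d,X):
    c=np.array(d["R"])@np.array(X)+np.array(d["t"]);q=c[:2]/c[2];q=q*(1+d["k1"]*(q@q))
    K=d["camera_matrix"];return q*[K[0,0],K[1,1]]+[K[0,2],K[1,2]]
def crop(im,x0,y0,w,h,s,name):
    c=cv2.resize(im[y0:y0+h,x0:x0+w],None,fx=s,fy=s,interpolation=cv2.INTER_CUBIC)
    for i in range(0,w,10): cv2.putText(c,str(x0+i),(i*s,8),0,.3,(0,0,255),1);cv2.line(c,(i*s,10),(i*s,14),(0,0,255),1)
    for i in range(0,h,10): cv2.putText(c,str(y0+i),(0,i*s+4),0,.3,(0,0,255),1)
    cv2.imwrite(name,c)
E
python3 - <<'E'
from h import *
import pickle
D={n:ctrl.get_image(n) for n in("side","top")}
pickle.dump(D,open("d0.pkl","wb"))
crop(D["top"]["img"],160,200,90,55,8,"pics/t_rack.png")
crop(D["side"]["img"],230,215,80,75,8,"pics/s_rack.png")
crop(D["top"]["img"],330,170,75,75,8,"pics/t_read.png")
crop(D["side"]["img"],280,100,80,65,8,"pics/s_read.png")
E
```

```text
(no output)
```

View pics/t_rack.png

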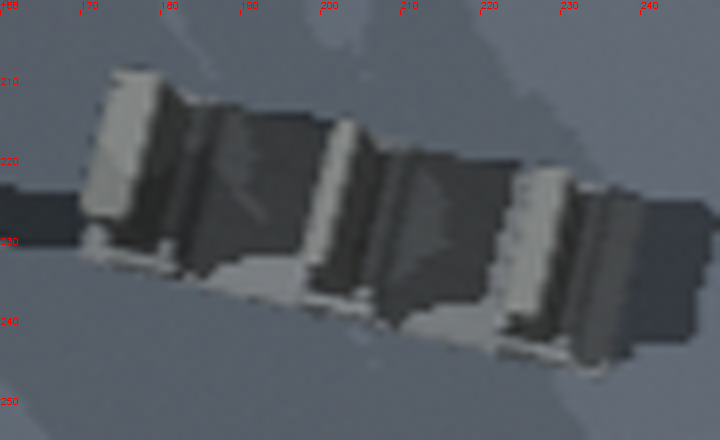

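View pics/s_rack.png

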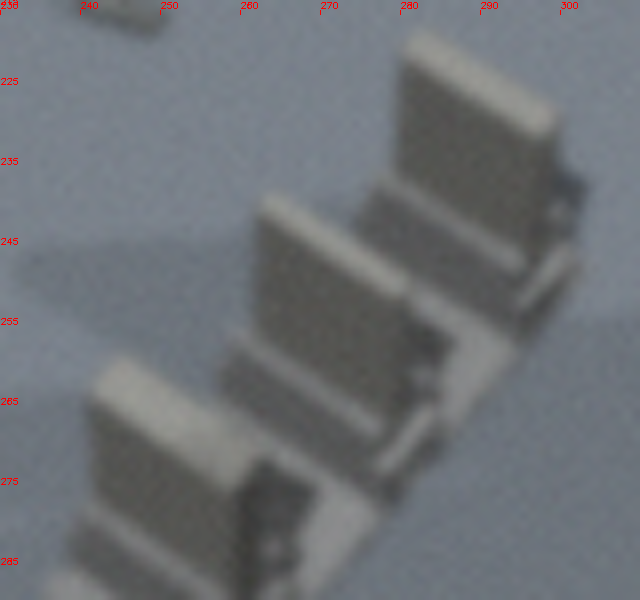

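View pics/t_read.png

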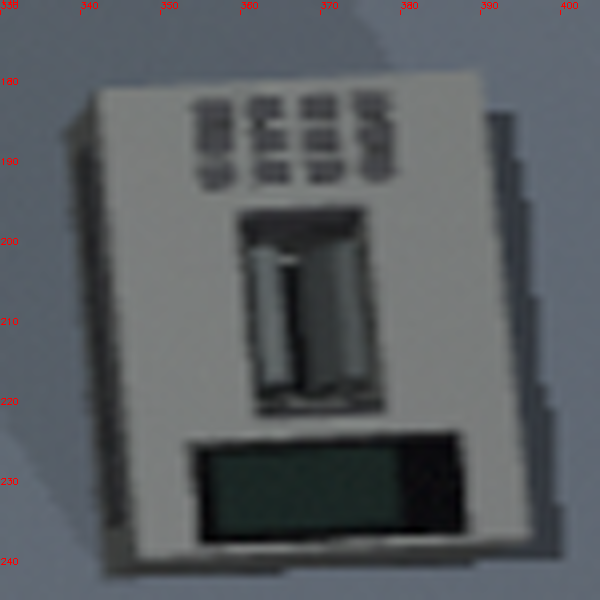

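View pics/s_read.png

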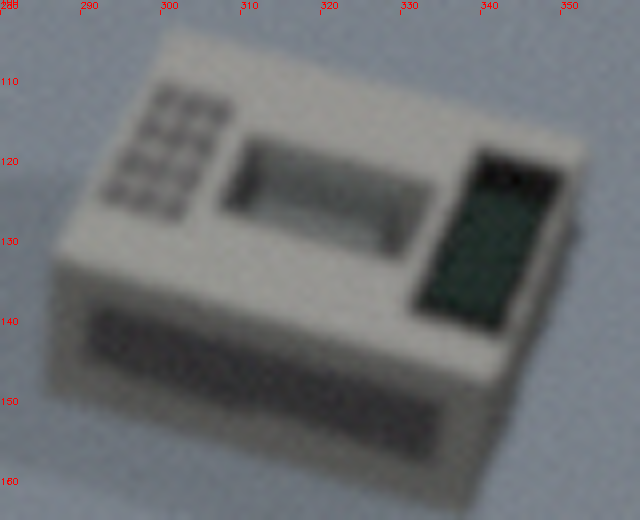

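Top view: three bright plate tops at about (176,218), (201,224) and (227,230), with reader corners at (342,181), (390,179), (397,237) and (347,240). The mouth is about (361–377, 197–221). The apparent thickness order, left to right, is thick, thin, middle. Next I'll refine these with masks and triangulation.

Run:
```python
from h import *
import pickle
D=pickle.load(open("d0.pkl","rb"));T,S=D["top"],D["side"]
f=lambda x0,y0,L:[np.array([x0+(a+.5)/8-.5,y0+(b+.5)/8-.5]) for a,b in L]
tr=f(330,170,[(100,92),(480,70),(533,540),(137,560)])
# order matched: top order TL(+x,+y), TR(+x,-y), BR(-x,-y), BL(-x,+y)
sr=f(280,100,[(62,245),(172,28),(587,140),(492,385)])
def rep(n,a,b):
    P=[]
    for u,v in zip(a,b):
        X,e=tri(T,u,S,v);P.append(X);print(n,X.round(4),round(e,4))
    return np.array(P)
P=rep("reader",tr,sr);print("centre",P.mean(0))
e=(P[0]-P[3]+P[1]-P[2])/2;print("xdir",np.degrees(np.arctan2(e[1],e[0])),np.linalg.norm(e[:2]))
e=(P[0]-P[1]+P[3]-P[2])/2;print("ydir",np.degrees(np.arctan2(e[1],e[0])),np.linalg.norm(e[:2]))
tm=f(330,170,[(238,210),(362,207),(385,410),(258,415)]);sm=f(280,100,[(220,208),(255,135),(437,185),(405,258)])
P=rep("mouth",tm,sm);print("centre",P.mean(0))
Z=np.array([onz(T,u,.07) for u in tr]);print("reader ctr top z=.07",Z.mean(0),"side",np.mean([onz(S,u,.07) for u in sr],0))
print("mouth ctr top/side",np.mean([onz(T,u,.07) for u in tm],0),np.mean([onz(S,u,.07) for u in sm],0))
# plate tops
for im,roi,d,nm in((T["img"],(160,200,90,55),T,"top"),(S["img"],(230,215,80,75),S,"side")):
    x0,y0,w,h=roi;g=cv2.cvtColor(im,6)[y0:y0+h,x0:x0+w]
    g8=cv2.resize(g,None,fx=8,fy=8,interpolation=cv2.INTER_CUBIC)
    print(nm,np.percentile(g,[50,80,90,95,99]))
    for th in(125,135,145):
        m=(g8>th).astype(np.uint8)
        c,_=cv2.findContours(m,0,2)
        for k in c:
            if cv2.contourArea(k)>1500:
                r=cv2.minAreaRect(k);b=cv2.boxPoints(r);print(th,np.round(r[0],0),np.round(r[1],0),round(r[2],1),b.round(0).tolist())
```

```text
reader [ 0.5992 -0.1637  0.0771] 0.0013
reader [ 0.6056 -0.2943  0.07  ] 0.0003
reader [ 0.4465 -0.2992  0.0697] 0.0019
reader [ 0.4422 -0.1678  0.0694] 0.0004
centre [ 0.52334582 -0.23122932  0.07155406]
xdir 1.6378504455943823 0.158082849336036
ydir 92.32447090609911 0.13110494924825303
mouth [ 0.5574 -0.2086  0.0724] 0.003
mouth [ 0.5583 -0.2505  0.0714] 0.0015
mouth [ 0.4898 -0.2533  0.0706] 0.0004
mouth [ 0.4885 -0.2103  0.0734] 0.001
centre [ 0.5234785  -0.23069114  0.07195541]
reader ctr top z=.07 [ 0.52362527 -0.23150456  0.07      ] side [ 0.52397951 -0.23274519  0.07      ]
mouth ctr top/side [ 0.52453877 -0.23108017  0.07      ] [ 0.52319385 -0.23269132  0.07      ]
top [ 93. 105. 105. 121. 132.]
125 [532. 239.] [ 34. 145.] 12.7 [[499.0, 306.0], [531.0, 165.0], [564.0, 172.0], [532.0, 314.0]]
125 [126. 122.] [ 38. 102.] 14.0 [[95.0, 166.0], [119.0, 68.0], [157.0, 77.0], [132.0, 175.0]]
side [116. 128. 130. 133. 147.]
125 [335. 539.] [ 57. 108.] 18.4 [[291.0, 581.0], [325.0, 479.0], [379.0, 497.0], [345.0, 599.0]]
125 [469. 349.] [125.  74.] 76.5 [[419.0, 297.0], [490.0, 280.0], [520.0, 401.0], [448.0, 418.0]]
125 [320. 238.] [475. 639.] 90.0 [[-0.0, 0.0], [639.0, 0.0], [639.0, 475.0], [0.0, 475.0]]
135 [331. 530.] [38. 72.] 36.9 [[294.0, 548.0], [337.0, 490.0], [368.0, 513.0], [325.0, 571.0]]
135 [158. 407.] [135.  47.] 33.5 [[89.0, 389.0], [115.0, 350.0], [228.0, 424.0], [202.0, 463.0]]
135 [332. 238.] [161.  22.] 34.2 [[260.0, 202.0], [272.0, 184.0], [405.0, 274.0], [392.0, 293.0]]
135 [480.  78.] [163.  33.] 31.5 [[401.0, 49.0], [419.0, 21.0], [558.0, 107.0], [541.0, 135.0]]
145 [149. 401.] [97. 36.] 33.9 [[98.0, 388.0], [118.0, 359.0], [199.0, 413.0], [179.0, 443.0]]
145 [480.  80.] [149.  20.] 32.0 [[412.0, 49.0], [422.0, 32.0], [548.0, 111.0], [538.0, 128.0]]
```

Run:
```python
from h import *
import pickle
D=pickle.load(open("d0.pkl","rb"));T,S=D["top"],D["side"]
f=lambda x0,y0,L:[np.array([x0+(a+.5)/8-.5,y0+(b+.5)/8-.5]) for a,b in L]
tp={"L":[(115,70),(162,72),(130,215),(82,215)],"M":[(337,118),(362,122),(325,265),(302,265)],"R":[(530,167),(572,168),(545,312),(505,312)]}
sp={"L":[(92,390),(120,352),(258,455),(235,478)],"M":[(262,208),(275,190),(408,280),(392,293)],"R":[(405,45),(425,25),(560,110),(548,135)]}
for k in "LMR":
    a=f(160,200,tp[k]);b=f(230,215,sp[k])
    P=[];
    for i in range(4):
        X,e=tri(T,a[i],S,b[i]);P.append(X);
    P=np.array(P);print(k,P.round(4).tolist());e=(P[0]+P[1]-P[2]-P[3])/2
    print(" tri centre",P.mean(0).round(4),"len",np.linalg.norm(e).round(4),"yaw",np.degrees(np.arctan2(e[1],e[0])))
    for d,c in((T,a),(S,b)):
        Q=np.array([onz(d,u,.104) for u in c]);e=(Q[0]+Q[1]-Q[2]-Q[3])/2
        w=(Q[0]-Q[1]+Q[3]-Q[2])/2
        print("  z=.104",Q.mean(0).round(4),np.linalg.norm(e).round(4),np.degrees(np.arctan2(e[1],e[0])).round(2),"thick",np.linalg.norm(w).round(4))
# rack outline corners
rk=f(160,200,[(85,262),(605,375)])
print([onz(T,u,.044) for u in rk])
```

```text
L [[0.5315, 0.2864, 0.1046], [0.5305, 0.2713, 0.1021], [0.4844, 0.2824, 0.0966], [0.4843, 0.2963, 0.1068]]
 tri centre [0.5077 0.2841 0.1025] len 0.0478 yaw -12.737731977728304
  z=.104 [0.5077 0.2839 0.104 ] 0.0484 -12.13 thick 0.0156
  z=.104 [0.5071 0.2848 0.104 ] 0.0477 -13.82 thick 0.0115
M [[0.5134, 0.2136, 0.103], [0.5125, 0.2056, 0.1014], [0.4665, 0.2179, 0.1014], [0.4674, 0.2252, 0.1042]]
 tri centre [0.4899 0.2156 0.1025] len 0.0475 yaw -14.523323511502024
  z=.104 [0.4897 0.2154 0.104 ] 0.0488 -13.99 thick 0.0079
  z=.104 [0.4896 0.2165 0.104 ] 0.0459 -14.66 thick 0.0065
R [[0.4954, 0.1502, 0.1097], [0.4949, 0.1368, 0.1031], [0.4488, 0.1465, 0.0995], [0.4484, 0.1591, 0.1044]]
 tri centre [0.4719 0.1482 0.1042] len 0.0477 yaw -11.31236684046326
  z=.104 [0.4725 0.1482 0.104 ] 0.0478 -10.86 thick 0.0133
  z=.104 [0.4714 0.1481 0.104 ] 0.0491 -14.48 thick 0.0093
[array([0.47605041, 0.3067366 , 0.044     ]), array([0.43324989, 0.13007648, 0.044     ])]
```

```bash
cat >> h.py <<'E'
from scipy.spatial.transform import Rotation as Ro
def plan(pos,xyaw):
    s=ctrl.get_state();R=Ro.from_rotvec(s["tool_rot"]).as_matrix()
    d=R.T@(np.array(pos)-s["position"])
    yaw=np.degrees(np.arctan2(R[1,0],R[0,0]));dy=(xyaw-yaw+90)%180-90
    print("t",s["time"],"pos",s["position"].round(4),"xyaw",yaw.round(2),"tilt",R[:,2].round(4),"F",s["ft_force"].round(2),"T",s["torque"].round(3),"w mm",round(s["grip_width"]*87,2))
    print("shift mm",(d*1e3).round(1),"scaled",(d/.3).round(4),"spin",round(-np.radians(dy)/np.pi,4),"deg",dy)
E
python3 -c "
from h import *
plan([.4719,.1482,.15],75.5)"
```

```text
t 0.2 pos [0.1606 0.6295 0.2359] xyaw 75.69 tilt [-2.0e-04 -1.1e-03 -1.0e+00] F [ 0.2  -0.1   0.22] T [-0.009  0.01  -0.036] w mm 86.91
shift mm [-389.4  420.6   86.4] scaled [-1.2978  1.4019  0.2879] spin 0.0011 deg -0.1910607988023827
```

Emit:
drive_tool:
  rows:
    - [[-0.65,0.7,0.0,0,110],[-0.65,0.7,0.0,0,110],[-0.65,0.7,0.0,0,110],[-0.65,0.7,0.0,0,110],[-0.65,0.7,0.0,0,110]]

```text
time: 0.82
position: [0.318, 0.3858, 0.2367]
tool_rot: [2.484, 1.922, 0.001]
ft_force: [-0.4, -0.8, -0.4]
grip_width: 0.587
```

Emit:
drive_tool:
  rows:
    - [[-0.65,0.7,0.0,0,110],[-0.65,0.7,0.0,0,110],[-0.65,0.7,0.0,0,110],[-0.65,0.7,0.0,0,110],[-0.65,0.7,0.0,0,110],[-0.65,0.7,0.0,0,110],[-0.65,0.7,0.0,0,110],[-0.65,0.7,0.0,0,110]]

```text
time: 1.82
position: [0.4705, 0.1496, 0.2364]
tool_rot: [-2.478, -1.931, 0.0]
ft_force: [-0.4, 0.1, -0.3]
grip_width: 0.571
```

```bash
python3 -c "
from h import *
plan([.4719,.1482,.15],75.5)
crop(ctrl.get_image('side')['img'],200,120,180,140,4,'pics/s1.png')"
```

```text
t 1.825 pos [0.4705 0.1496 0.2364] xyaw 75.85 tilt [-4.e-04  2.e-04 -1.e+00] F [-0.38  0.1  -0.25] T [0.061 0.017 0.029] w mm 49.66
shift mm [-1.   1.7 86.4] scaled [-0.0035  0.0057  0.288 ] spin 0.0019 deg -0.3483066640940251
```

View pics/s1.png

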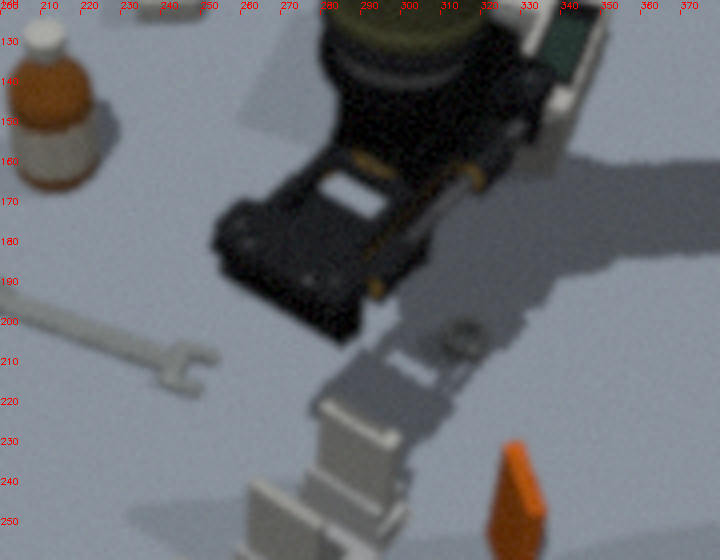

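The gripper hangs above and behind the right-hand plate, whose top edge is at about (288,228). I'll descend to just above it and look again.

Emit:
drive_tool:
  rows:
    - [[-0.0035,0.0057,0.33,0.002,110],[-0.0035,0.0057,0.33,0.002,110],[-0.0035,0.0057,0.33,0.002,110],[-0.0035,0.0057,0.33,0.002,110]]

```text
time: 2.38
position: [0.4735, 0.1476, 0.1391]
tool_rot: [2.486, 1.921, 0.003]
ft_force: [1.0, 0.2, 0.5]
grip_width: 0.569
```

```bash
python3 -c "
from h import *
plan([.4719,.1482,.075],75.5)
a=ctrl.get_image('side');crop(a['img'],240,170,100,90,7,'pics/s2.png')
b=ctrl.get_image('top');crop(b['img'],170,180,100,80,7,'pics/t2.png')
X=ctrl.get_state()['position'];print(proj(a,X),proj(b,X))"
```

```text
t 2.375 pos [0.4735 0.1476 0.1391] xyaw 75.39 tilt [ 0.002  0.001 -1.   ] F [1.   0.16 0.49] T [-0.004 -0.021  0.027] w mm 49.53
shift mm [ 0.1 -1.8 64.1] scaled [ 0.0003 -0.0061  0.2138] spin -0.0006 deg 0.11310794085403586
[290.01733166 214.70561503] [226.12747261 227.18577636]
```

View pics/s2.png

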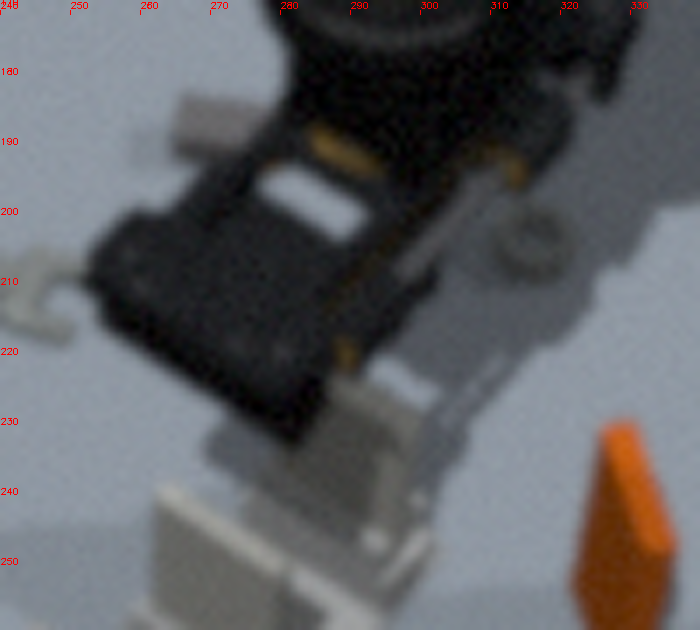

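View pics/t2.png

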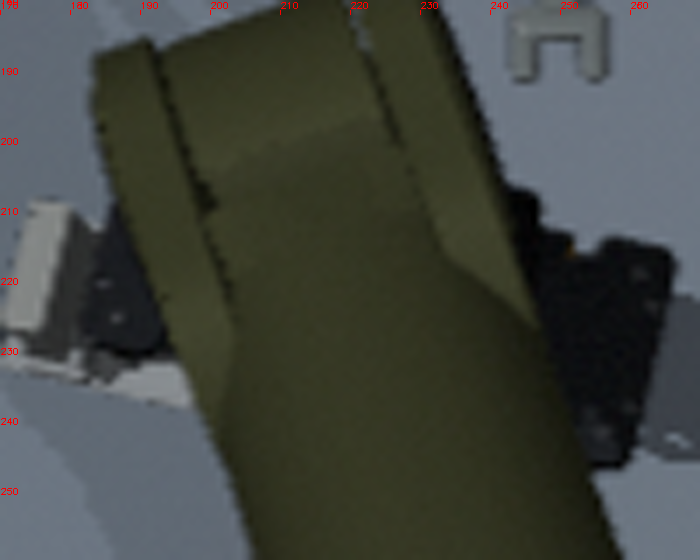

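The plate lies under the jaws in the side view, with its top at about (290,228), and the arm hides the top view. I'll go down slowly and then close gently to feel.

Emit:
drive_tool:
  rows:
    - [[0,-0.005,0.08,0,110],[0,-0.005,0.14,0,110],[0,-0.005,0.18,0,110],[0,-0.005,0.21,0,110],[0,-0.005,0.213,0,110],[0,-0.005,0.213,0,110]]

```text
time: 3.22
position: [0.4717, 0.1472, 0.0742]
tool_rot: [2.487, 1.919, 0.001]
ft_force: [0.6, 0.2, 0.3]
grip_width: 0.563
```

Emit:
drive_tool:
  rows:
    - [[0,0,0,0,160],[0,0,0,0,190],[0,0,0,0,205],[0,0,0,0,255],[0,0,0,0,255],[0,0,0,0,255],[0,0,0,0,255],[0,0,0,0,255]]
  grip_force: 5

```text
time: 4.22
position: [0.4712, 0.1471, 0.0737]
tool_rot: [-2.487, -1.92, -0.0]
ft_force: [-0.5, -0.7, 1.5]
grip_width: 0.136
```

```bash
python3 -c "
from h import *
plan([.4719,.1482,.075],75.5)"
```

```text
t 4.225 pos [0.4712 0.1471 0.0737] xyaw 75.33 tilt [ 1.e-04  2.e-04 -1.e+00] F [-0.45 -0.73  1.49] T [ 0.013 -0.009  0.05 ] w mm 11.82
shift mm [ 1.2  0.4 -1.3] scaled [ 0.0039  0.0012 -0.0044] spin -0.001 deg 0.17121238747300538
```

The feel gives 11.8 mm, so this is the 12 mm plate. I'll tighten and lift.

Emit:
drive_tool:
  rows:
    - [[0,0,0,0,255],[0,0,0,0,255],[0,0,0,0,255],[0,0,0,0,255]]
  grip_force: 50

```text
time: 4.72
position: [0.4713, 0.1471, 0.0737]
tool_rot: [-2.487, -1.92, -0.0]
ft_force: [0.3, 0.5, 1.4]
grip_width: 0.136
```

Emit:
drive_tool:
  rows:
    - [[0,0,-0.03,0,255],[0,0,-0.08,0,255],[0,0,-0.15,0,255],[0,0,-0.25,0,255],[0,0,-0.35,0,255],[0,0,-0.45,0,255],[0,0,-0.5,0,255],[0,0,-0.5,0,255],[0,0,-0.5,0,255]]

```text
time: 5.85
position: [0.4705, 0.1467, 0.2226]
tool_rot: [-2.487, -1.919, 0.003]
ft_force: [-0.6, 0.3, -0.7]
grip_width: 0.133
```

```bash
python3 -c "
from h import *
plan([.5237,-.2315,.225],92)
a=ctrl.get_image('side');crop(a['img'],220,150,120,130,5,'pics/s3.png')
X=ctrl.get_state()['position'];print(proj(a,X))"
```

```text
t 5.85 pos [0.4705 0.1467 0.2226] xyaw 75.32 tilt [-1.7e-03 -9.0e-04 -1.0e+00] F [-0.56  0.33 -0.73] T [0.01  0.022 0.033] w mm 11.55
shift mm [-352.4  147.2   -2.2] scaled [-1.1748  0.4908 -0.0073] spin -0.0926 deg 16.675600498140042
[294.11270463 191.92702246]
```

View pics/s3.png

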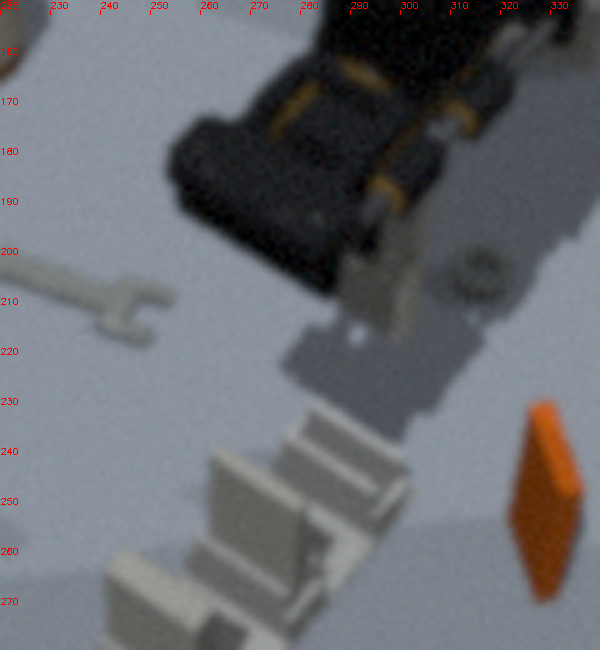

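The plate is out of its slot with the lower corners near (287,211) and (299,217), and the other two are still standing. Next I'll carry it to above the reader.

Emit:
drive_tool:
  rows:
    - [[-0.587,0.245,0,-0.046,255],[-0.587,0.245,0,-0.046,255],[-0.587,0.245,0,-0.046,255],[-0.587,0.245,0,-0.046,255],[-0.587,0.245,0,-0.046,255]]

```text
time: 6.52
position: [0.4972, -0.0416, 0.2227]
tool_rot: [-2.342, -2.092, 0.002]
ft_force: [1.0, 0.4, -1.6]
grip_width: 0.132
```

```bash
python3 -c "
from h import *
plan([.5237,-.2315,.225],92)"
```

```text
t 6.525 pos [ 0.4972 -0.0416  0.2227] xyaw 83.57 tilt [-1.8e-03  3.0e-04 -1.0e+00] F [ 0.99  0.37 -1.6 ] T [-0.024  0.025  0.017] w mm 11.5
shift mm [-185.7   47.7   -2.4] scaled [-0.6191  0.1588 -0.008 ] spin -0.0469 deg 8.434398369988799
```

Emit:
drive_tool:
  rows:
    - [[-0.619,0.159,0,-0.047,255],[-0.619,0.159,0,-0.047,255],[-0.619,0.159,0,-0.047,255],[-0.619,0.159,0,-0.047,255],[-0.619,0.159,0,-0.047,255],[-0.619,0.159,0,-0.047,255]]

```text
time: 7.28
position: [0.5251, -0.2286, 0.2231]
tool_rot: [-2.175, -2.265, -0.001]
ft_force: [0.1, 0.2, -1.3]
grip_width: 0.139
```

```bash
python3 -c "
from h import *
plan([.5237,-.2315,.225],92)
a=ctrl.get_image('side');crop(a['img'],270,60,110,110,6,'pics/s4.png')
b=ctrl.get_image('top');crop(b['img'],320,160,100,90,7,'pics/t4.png')
s=ctrl.get_state();R=Ro.from_rotvec(s['tool_rot']).as_matrix()
for y in(-.025,.025):
  for x in(-.006,.006):
    X=s['position']+R@np.array([x,y,.070]);print(x,y,X.round(4),proj(a,X).round(1),proj(b,X).round(1))"
```

```text
t 7.275 pos [ 0.5251 -0.2286  0.2231] xyaw 92.31 tilt [-7.0e-04  1.8e-03 -1.0e+00] F [ 0.12  0.21 -1.31] T [ 0.042 -0.006 -0.057] w mm 12.05
shift mm [-2.8 -1.5 -1.9] scaled [-0.0094 -0.0051 -0.0064] spin 0.0017 deg -0.31356682825884263
-0.006 -0.025 [ 0.5003 -0.2362  0.1535] [332.5 103. ] [378.5 212.3]
0.006 -0.025 [ 0.4998 -0.2242  0.1535] [331.3 105.8] [373.8 212.6]
-0.006 0.025 [ 0.5502 -0.2342  0.1535] [314.8  98.5] [376.3 192.8]
0.006 0.025 [ 0.5498 -0.2222  0.1535] [313.5 101.2] [371.5 193.1]
```

View pics/s4.png

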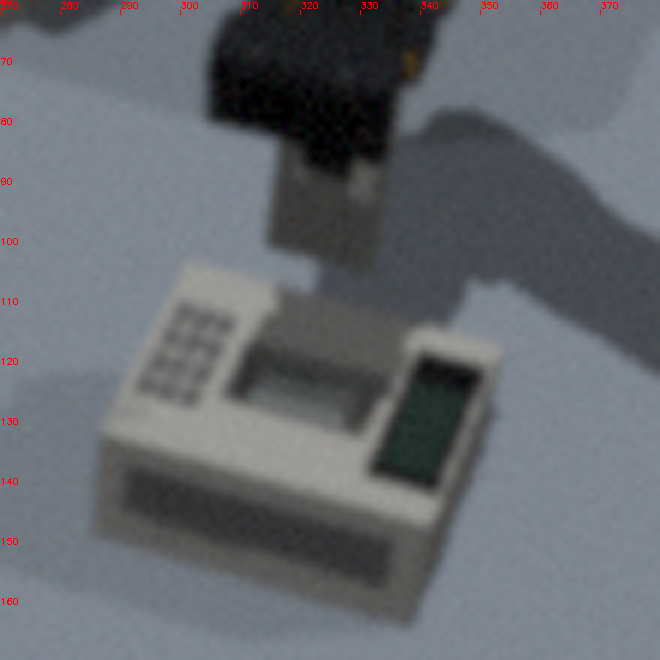

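View pics/t4.png

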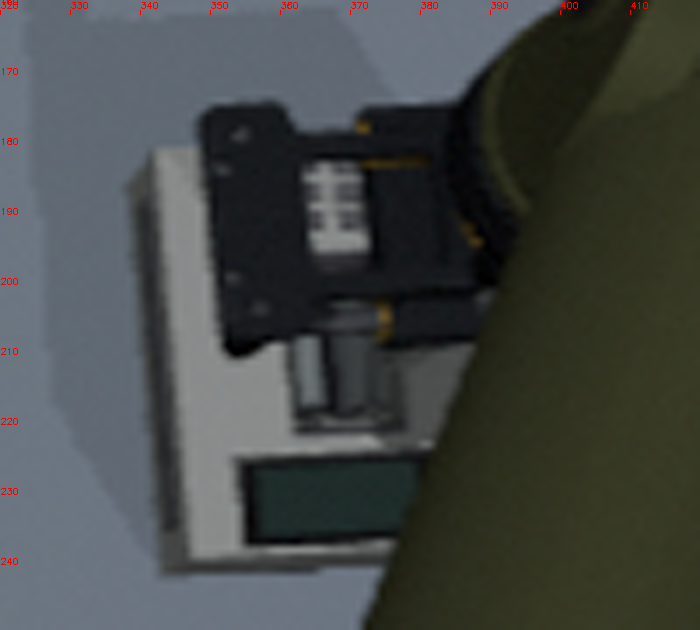

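In the side view the plate hangs upright over the mouth, with its bottom corners at about (314,101) and (332,104) against a predicted (313.5,101) and (331,106). In the top view the mouth's -x end shows at about (362–377, 221). I'll move to the corrected centre and lower to just above the mouth.

```bash
python3 -c "
from h import *
a=ctrl.get_image('side')
P=[onz(a,u,.1535) for u in((314.1,100.8),(332.1,104.3))];print(P,np.mean(P,0))
plan([.5245,-.2318,.155],92)"
```

```text
[array([ 0.54872515, -0.22419925,  0.1535    ]), array([ 0.49964956, -0.23072375,  0.1535    ])] [ 0.52418736 -0.2274615   0.1535    ]
t 7.425 pos [ 0.5249 -0.2297  0.2236] xyaw 92.25 tilt [ 2.0e-04  1.1e-03 -1.0e+00] F [ 0.05 -0.26 -1.33] T [ 0.044  0.004 -0.031] w mm 11.74
shift mm [-2.1 -0.5 68.6] scaled [-0.0071 -0.0017  0.2287] spin 0.0014 deg -0.24619576272505128
```

Emit:
drive_tool:
  rows:
    - [[-0.007,-0.002,0.06,0.001,255],[-0.007,-0.002,0.13,0.001,255],[-0.007,-0.002,0.18,0.001,255],[-0.007,-0.002,0.22,0.001,255],[-0.007,-0.002,0.228,0.001,255],[-0.007,-0.002,0.228,0.001,255],[-0.007,-0.002,0.228,0.001,255]]

```text
time: 8.3
position: [0.5244, -0.2341, 0.1559]
tool_rot: [2.184, 2.257, 0.001]
ft_force: [0.5, -0.2, -0.5]
grip_width: 0.134
```

```bash
python3 -c "
from h import *
plan([.5245,-.2318,.147],92)
a=ctrl.get_image('side');crop(a['img'],285,80,75,75,8,'pics/s5.png')
b=ctrl.get_image('top');crop(b['img'],335,175,70,70,8,'pics/t5.png')
s=ctrl.get_state();R=Ro.from_rotvec(s['tool_rot']).as_matrix()
for y in(-.025,.025):
  for x in(-.006,.006):
   for z in(-.03,.07):
    X=s['position']+R@np.array([x,y,z]);print(x,y,z,X.round(4),proj(a,X).round(1),proj(b,X).round(1))"
```

```text
t 8.3 pos [ 0.5244 -0.2341  0.1559] xyaw 91.89 tilt [ 1.3e-03 -2.0e-04 -1.0e+00] F [ 0.45 -0.22 -0.53] T [ 0.05  0.01 -0.01] w mm 11.61
shift mm [2.3 0.2 8.9] scaled [0.0077 0.0005 0.0298] spin -0.0006 deg 0.10983806848473421
-0.006 -0.025 -0.03 [ 0.4995 -0.2408  0.1858] [334.9  92.7] [383.7 210.5]
-0.006 -0.025 0.07 [ 0.4996 -0.2409  0.0858] [330.2 120.5] [374.1 216.5]
0.006 -0.025 -0.03 [ 0.4991 -0.2289  0.1858] [333.6  95.4] [378.8 210.8]
0.006 -0.025 0.07 [ 0.4992 -0.2289  0.0858] [329.  123.2] [369.6 216.8]
-0.006 0.025 -0.03 [ 0.5495 -0.2392  0.1859] [316.9  88.1] [381.5 190.5]
-0.006 0.025 0.07 [ 0.5496 -0.2392  0.0859] [313.2 115.9] [372.1 198. ]
0.006 0.025 -0.03 [ 0.5491 -0.2272  0.1858] [315.6  90.7] [376.6 190.8]
0.006 0.025 0.07 [ 0.5492 -0.2272  0.0858] [311.9 118.6] [367.6 198.3]
```

View pics/s5.png

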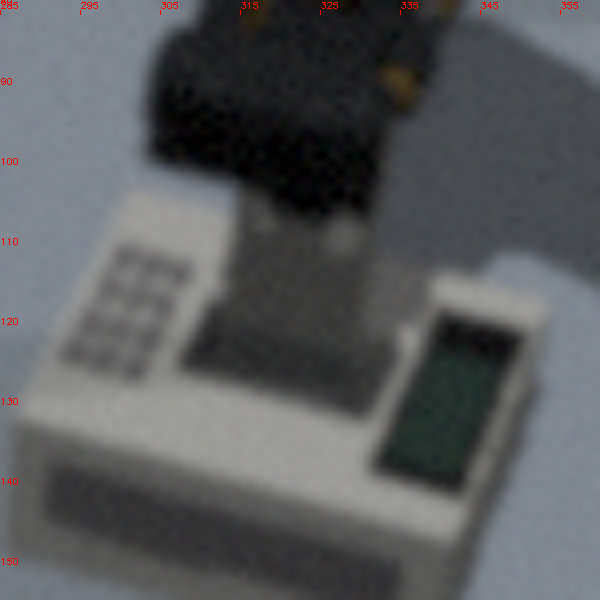

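View pics/t5.png

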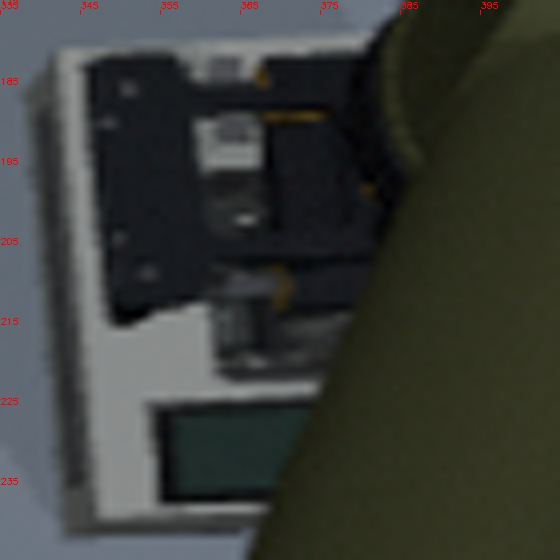

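The side view shows the plate hovering over the mouth, its foot's front edge at about (313,118)–(331,123), close to prediction. The measured TCP y is still settling, so I'll wait before reading it.

Emit:
drive_tool:
  rows:
    - [[0,0,0,0,255],[0,0,0,0,255],[0,0,0,0,255],[0,0,0,0,255]]

```text
time: 8.9
position: [0.5239, -0.2339, 0.1553]
tool_rot: [-2.184, -2.258, -0.0]
ft_force: [-0.6, -0.3, -0.7]
grip_width: 0.139
```

```bash
python3 -c "
from h import *
for i in range(3):
  plan([.5245,-.2318,.147],92); a=ctrl.get_image('side')
s=ctrl.get_state();R=Ro.from_rotvec(s['tool_rot']).as_matrix()
for c in [(.006,.025),(.006,-.025)]:
  X=s['position']+R@np.array([c[0],c[1],.07]);print(proj(a,X).round(1))
crop(a['img'],300,100,40,40,16,'pics/s6.png')"
```

```text
t 8.9 pos [ 0.5239 -0.2339  0.1553] xyaw 91.89 tilt [ 1.e-04  1.e-04 -1.e+00] F [-0.58 -0.26 -0.68] T [ 0.024  0.003 -0.013] w mm 12.05
shift mm [2.  0.6 8.3] scaled [0.0068 0.0021 0.0275] spin -0.0006 deg 0.11003872239467682
t 8.95 pos [ 0.5239 -0.2339  0.1552] xyaw 91.89 tilt [ 0.e+00  1.e-04 -1.e+00] F [-0.75  0.32 -0.74] T [0.018 0.029 0.007] w mm 11.69
shift mm [2.  0.6 8.2] scaled [0.0068 0.0021 0.0274] spin -0.0006 deg 0.11161226866380503
t 9.0 pos [ 0.5239 -0.2339  0.1552] xyaw 91.89 tilt [ 0.e+00  1.e-04 -1.e+00] F [-0.62  0.22 -1.41] T [0.009 0.019 0.002] w mm 11.56
shift mm [2.1 0.6 8.2] scaled [0.0069 0.0021 0.0274] spin -0.0006 deg 0.11105725484031836
[312.1 118.8]
[329.1 123.5]
```

View pics/s6.png

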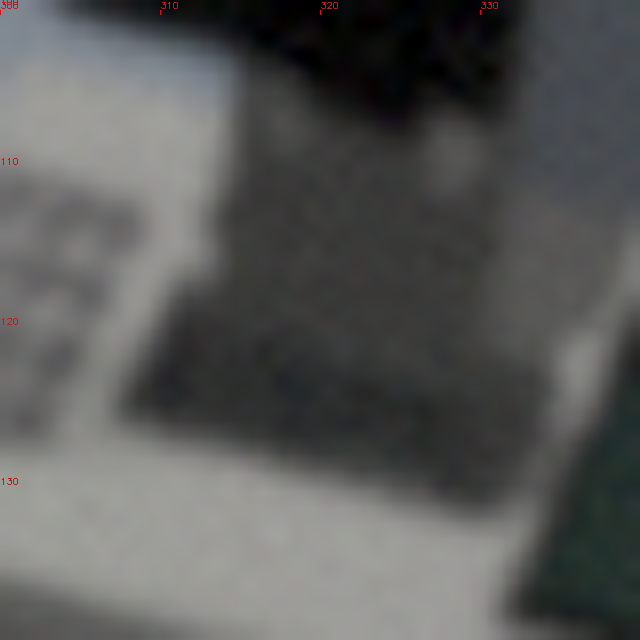

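Emit:
drive_tool:
  rows:
    - [[0.007,0.004,0.02,0,255],[0.007,0.004,0.035,0,255],[0.007,0.004,0.05,0,255],[0.007,0.004,0.06,0,255],[0.007,0.004,0.07,0,255],[0.007,0.004,0.08,0,255],[0.007,0.004,0.08,0,255]]

```text
time: 9.93
position: [0.5249, -0.2317, 0.131]
tool_rot: [-2.184, -2.257, 0.0]
ft_force: [0.1, -0.1, -0.7]
grip_width: 0.136
```

```bash
python3 -c "
from h import *
plan([.5249,-.2318,.12],92)"
```

```text
t 9.925 pos [ 0.5249 -0.2317  0.131 ] xyaw 91.88 tilt [-3.e-04  2.e-04 -1.e+00] F [ 0.07 -0.05 -0.68] T [ 0.061 -0.005  0.032] w mm 11.82
shift mm [-0.1 -0.  11. ] scaled [-0.0004 -0.0001  0.0367] spin -0.0006 deg 0.11554066764938398
```

Emit:
drive_tool:
  rows:
    - [[0,0,0.005,0,255],[0,0,0.01,0,255],[0,0,0.01,0,255]]

```text
time: 10.3
position: [0.5252, -0.2312, 0.1282]
tool_rot: [-2.184, -2.258, -0.001]
ft_force: [0.1, 1.9, -0.5]
grip_width: 0.135
```

Emit:
drive_tool:
  rows:
    - [[0,0,0.005,0,255],[0,0,0.005,0,255]]

```text
time: 10.55
position: [0.5253, -0.2309, 0.1267]
tool_rot: [-2.184, -2.258, -0.002]
ft_force: [1.3, 2.8, 0.6]
grip_width: 0.133
```

Emit:
drive_tool:
  rows:
    - [[0,0,0.005,0,255],[0,0,0.005,0,255]]

```text
time: 10.8
position: [0.5253, -0.2312, 0.1252]
tool_rot: [-2.184, -2.258, -0.001]
ft_force: [0.6, 4.4, 1.1]
grip_width: 0.131
```

The sideways force of +4.4 N in y means the plate sits about 1 mm too far toward -y, so I'll correct by that much.

Emit:
drive_tool:
  rows:
    - [[0.004,0,0,0,255],[0.004,0,0,0,255],[0.004,0,0,0,255]]

```text
time: 11.18
position: [0.5252, -0.2305, 0.1252]
tool_rot: [2.184, 2.258, 0.0]
ft_force: [1.6, 2.9, 0.3]
grip_width: 0.137
```

```bash
python3 -c "
from h import *
plan([.5249,-.2306,.12],92)"
```

```text
t 11.175 pos [ 0.5252 -0.2305  0.1252] xyaw 91.89 tilt [ 4.e-04  0.e+00 -1.e+00] F [1.65 2.95 0.28] T [ 0.95  -0.304 -0.07 ] w mm 11.9
shift mm [-0.1 -0.3  5.2] scaled [-0.0003 -0.001   0.0175] spin -0.0006 deg 0.10904977733456178
```

Emit:
drive_tool:
  rows:
    - [[0.003,0,0,0,255],[0.003,0,0,0,255],[0.003,0,0,0,255]]

```text
time: 11.55
position: [0.5248, -0.2303, 0.1252]
tool_rot: [2.185, 2.257, -0.001]
ft_force: [1.0, 1.3, -0.2]
grip_width: 0.132
```

```bash
python3 -c "
from h import *
for i in range(4):
  plan([.5249,-.2306,.12],92); a=ctrl.get_image('side')
crop(a['img'],285,80,75,75,8,'pics/s7.png')"
```

```text
t 11.55 pos [ 0.5248 -0.2303  0.1252] xyaw 91.87 tilt [-0.e+00 -8.e-04 -1.e+00] F [ 0.98  1.33 -0.23] T [ 0.259 -0.3   -0.052] w mm 11.51
shift mm [-0.3  0.1  5.2] scaled [-0.001   0.0002  0.0175] spin -0.0007 deg 0.13203964564462467
t 11.6 pos [ 0.5248 -0.2303  0.1252] xyaw 91.87 tilt [ 0.e+00 -8.e-04 -1.e+00] F [ 0.4   1.08 -0.84] T [ 0.232 -0.207 -0.046] w mm 11.69
shift mm [-0.3  0.   5.2] scaled [-0.0011  0.0001  0.0175] spin -0.0007 deg 0.13339262904111138
t 11.65 pos [ 0.5248 -0.2302  0.1252] xyaw 91.87 tilt [-0.e+00 -7.e-04 -1.e+00] F [ 0.58 -0.39 -0.47] T [ 0.202 -0.222 -0.021] w mm 11.74
shift mm [-0.4  0.   5.2] scaled [-0.0012  0.0002  0.0175] spin -0.0007 deg 0.1339665726325876
t 11.7 pos [ 0.5249 -0.2302  0.1253] xyaw 91.87 tilt [ 0.e+00 -8.e-04 -1.e+00] F [0.89 0.11 0.18] T [ 0.109 -0.263  0.021] w mm 11.33
shift mm [-0.3  0.   5.3] scaled [-0.0012  0.0001  0.0176] spin -0.0007 deg 0.13139825279843365
```

View pics/s7.png

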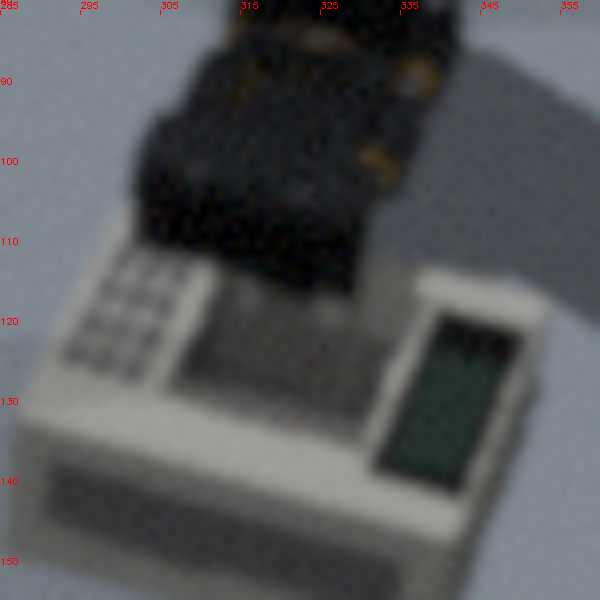

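Forces are back to about zero at TCP y = -0.2302, and the plate's foot is inside the funnel. I'll push on slowly, reading the force at each step.

Emit:
drive_tool:
  rows:
    - [[0,0,0.005,0,255],[0,0,0.005,0,255]]

```text
time: 12.0
position: [0.525, -0.2303, 0.1242]
tool_rot: [2.185, 2.257, -0.0]
ft_force: [-0.7, 0.3, 2.7]
grip_width: 0.137
```

Emit:
drive_tool:
  rows:
    - [[0,0,0.005,0,255],[0,0,0.005,0,255]]

```text
time: 12.25
position: [0.5252, -0.2302, 0.1227]
tool_rot: [2.184, 2.257, 0.0]
ft_force: [-0.6, -0.3, 3.9]
grip_width: 0.133
```

Emit:
drive_tool:
  rows:
    - [[0,0,0.005,0,255],[0,0,0.005,0,255]]

```text
time: 12.5
position: [0.5254, -0.2301, 0.1213]
tool_rot: [2.184, 2.257, 0.001]
ft_force: [0.6, -0.4, 4.3]
grip_width: 0.138
```

Emit:
drive_tool:
  rows:
    - [[0,0,0.005,0,255],[0,0,0.005,0,255]]

```text
time: 12.75
position: [0.5256, -0.2302, 0.1199]
tool_rot: [2.184, 2.256, 0.001]
ft_force: [0.6, -0.3, 6.0]
grip_width: 0.137
```

Emit:
drive_tool:
  rows:
    - [[0,0,0.005,0,255],[0,0,0.005,0,255]]

```text
time: 13.0
position: [0.5255, -0.2299, 0.1179]
tool_rot: [2.184, 2.257, 0.001]
ft_force: [0.9, -0.8, 2.6]
grip_width: 0.136
```

Emit:
drive_tool:
  rows:
    - [[0,0,0.005,0,255],[0,0,0.005,0,255]]

```text
time: 13.25
position: [0.5251, -0.2298, 0.1161]
tool_rot: [2.184, 2.257, -0.0]
ft_force: [1.2, -0.6, 2.2]
grip_width: 0.133
```

Emit:
drive_tool:
  rows:
    - [[0,0,0.005,0,255],[0,0,0.005,0,255]]

```text
time: 13.5
position: [0.5249, -0.2297, 0.1145]
tool_rot: [-2.185, -2.258, 0.0]
ft_force: [0.5, -0.0, 2.1]
grip_width: 0.136
```

Emit:
drive_tool:
  rows:
    - [[0,0,0.005,0,255],[0,0,0.005,0,255]]

```text
time: 13.75
position: [0.5248, -0.2297, 0.113]
tool_rot: [-2.185, -2.257, 0.0]
ft_force: [0.4, -1.9, 1.4]
grip_width: 0.136
```

```bash
python3 -c "
from h import *
plan([.5249,-.2302,.11],92); a=ctrl.get_image('side')
crop(a['img'],285,80,75,75,8,'pics/s8.png')"
```

```text
t 13.75 pos [ 0.5248 -0.2297  0.113 ] xyaw 91.88 tilt [-4.e-04  0.e+00 -1.e+00] F [ 0.41 -1.93  1.37] T [-0.276 -0.162 -0.169] w mm 11.85
shift mm [-0.5  0.1  3. ] scaled [-0.0017  0.0004  0.0101] spin -0.0007 deg 0.1201698871523007
```

Emit:
drive_tool:
  rows:
    - [[0,0,0.004,0,255],[0,0,0.004,0,255]]

```text
time: 14.05
position: [0.5248, -0.2297, 0.1119]
tool_rot: [-2.184, -2.257, 0.0]
ft_force: [0.4, -1.8, 1.9]
grip_width: 0.133
```

Emit:
drive_tool:
  rows:
    - [[0,0,0.003,0,255],[0,0,0.003,0,255],[0,0,0.003,0,255]]

```text
time: 14.42
position: [0.5249, -0.2296, 0.1111]
tool_rot: [-2.184, -2.258, 0.0]
ft_force: [0.1, -0.6, 2.9]
grip_width: 0.137
```

Emit:
drive_tool:
  rows:
    - [[0,0,0.003,0,255],[0,0,0.003,0,255],[0,0,0.003,0,255]]

```text
time: 14.8
position: [0.525, -0.2297, 0.1102]
tool_rot: [-2.185, -2.258, 0.0]
ft_force: [-0.6, -1.8, 2.0]
grip_width: 0.134
```

Emit:
drive_tool:
  rows:
    - [[0,0,0.003,0,255],[0,0,0.003,0,255],[0,0,0.003,0,255]]

```text
time: 15.18
position: [0.5251, -0.2296, 0.1093]
tool_rot: [2.184, 2.258, 0.0]
ft_force: [-0.6, -2.3, 1.7]
grip_width: 0.138
```

Emit:
drive_tool:
  rows:
    - [[-0.001,0,0.003,0,255],[-0.001,0,0.003,0,255],[-0.001,0,0.003,0,255]]

```text
time: 15.55
position: [0.5251, -0.2298, 0.1084]
tool_rot: [2.184, 2.258, 0.0]
ft_force: [0.5, 0.1, 2.5]
grip_width: 0.139
```

Emit:
drive_tool:
  rows:
    - [[0,0,0.003,0,255],[0,0,0.003,0,255],[0,0,0.003,0,255]]

```text
time: 15.92
position: [0.5251, -0.2299, 0.1075]
tool_rot: [2.184, 2.258, 0.0]
ft_force: [0.9, -1.3, 2.6]
grip_width: 0.135
```

Emit:
drive_tool:
  rows:
    - [[0,0,0.003,0,255],[0,0,0.003,0,255],[0,0,0.003,0,255]]

```text
time: 16.3
position: [0.5251, -0.2299, 0.1067]
tool_rot: [2.184, 2.258, 0.0]
ft_force: [0.7, -0.5, 2.4]
grip_width: 0.134
```

Emit:
drive_tool:
  rows:
    - [[0,0,0.003,0,255],[0,0,0.003,0,255],[0,0,0.003,0,255]]

```text
time: 16.68
position: [0.5251, -0.2299, 0.1058]
tool_rot: [2.184, 2.258, 0.0]
ft_force: [1.5, -1.3, 3.9]
grip_width: 0.137
```

Emit:
drive_tool:
  rows:
    - [[0,0,0.003,0,255],[0,0,0.003,0,255],[0,0,0.003,0,255]]

```text
time: 17.05
position: [0.5251, -0.2299, 0.1049]
tool_rot: [2.184, 2.258, 0.0]
ft_force: [0.7, -1.0, 3.6]
grip_width: 0.136
```

Emit:
drive_tool:
  rows:
    - [[0,0,0.003,0,255],[0,0,0.003,0,255],[0,0,0.003,0,255]]

```text
time: 17.42
position: [0.5251, -0.2299, 0.104]
tool_rot: [2.184, 2.258, 0.0]
ft_force: [0.9, -0.5, 4.7]
grip_width: 0.138
```

Emit:
drive_tool:
  rows:
    - [[0,0,0.003,0,255],[0,0,0.003,0,255],[0,0,0.003,0,255]]

```text
time: 17.8
position: [0.5251, -0.2299, 0.1031]
tool_rot: [2.184, 2.258, 0.0]
ft_force: [0.1, -0.5, 5.4]
grip_width: 0.137
```

Emit:
drive_tool:
  rows:
    - [[0,0,0.003,0,255],[0,0,0.003,0,255],[0,0,0.003,0,255]]

```text
time: 18.18
position: [0.5251, -0.2299, 0.1023]
tool_rot: [2.184, 2.258, 0.0]
ft_force: [0.4, 0.3, 4.1]
grip_width: 0.137
```

The bar was felt at about TCP z 0.106, so the stop should come near 0.100. I'll use finer steps from here.

Emit:
drive_tool:
  rows:
    - [[0,0,0.003,0,255],[0,0,0.003,0,255],[0,0,0.003,0,255]]

```text
time: 18.55
position: [0.5251, -0.23, 0.1014]
tool_rot: [2.185, 2.258, 0.0]
ft_force: [-0.5, -0.1, 5.1]
grip_width: 0.134
```

Emit:
drive_tool:
  rows:
    - [[0,0,0.0015,0,255],[0,0,0.0015,0,255],[0,0,0.0015,0,255]]

```text
time: 18.92
position: [0.5251, -0.23, 0.101]
tool_rot: [2.185, 2.258, 0.0]
ft_force: [0.5, -0.8, 6.3]
grip_width: 0.135
```

Emit:
drive_tool:
  rows:
    - [[0,0,0.0015,0,255],[0,0,0.0015,0,255],[0,0,0.0015,0,255]]

```text
time: 19.3
position: [0.5251, -0.23, 0.1006]
tool_rot: [2.184, 2.258, 0.001]
ft_force: [0.0, -0.3, 6.1]
grip_width: 0.135
```

Emit:
drive_tool:
  rows:
    - [[0,0,0.0015,0,255],[0,0,0.0015,0,255],[0,0,0.0015,0,255]]

```text
time: 19.68
position: [0.5251, -0.23, 0.1003]
tool_rot: [2.185, 2.258, 0.001]
ft_force: [-0.5, 0.6, 7.2]
grip_width: 0.133
```

Emit:
drive_tool:
  rows:
    - [[0,0,0.0015,0,255],[0,0,0.0015,0,255],[0,0,0.0015,0,255]]

```text
time: 20.05
position: [0.5251, -0.23, 0.1001]
tool_rot: [2.185, 2.258, 0.001]
ft_force: [-1.0, -0.0, 8.9]
grip_width: 0.137
```

Emit:
drive_tool:
  rows:
    - [[0,0,0.001,0,255],[0,0,0.001,0,255],[0,0,0.001,0,255]]

```text
time: 20.42
position: [0.5252, -0.23, 0.1]
tool_rot: [-2.185, -2.258, -0.001]
ft_force: [-0.5, -0.2, 10.5]
grip_width: 0.133
```

The stop is felt: the force has risen to 10.5 N with almost no further travel, which puts about 8 N on the bar. I'll open the jaws without moving the arm.

Emit:
drive_tool:
  rows:
    - [[0,0,0,0,225],[0,0,0,0,210],[0,0,0,0,180],[0,0,0,0,150],[0,0,0,0,130],[0,0,0,0,130],[0,0,0,0,130]]

```text
time: 21.3
position: [0.525, -0.2299, 0.0991]
tool_rot: [-2.184, -2.258, -0.0]
ft_force: [0.8, 0.4, 0.2]
grip_width: 0.488
```

```bash
python3 -c "
from h import *
plan([.5249,-.2300,.2],92); a=ctrl.get_image('side')
crop(a['img'],285,60,75,95,8,'pics/s9.png')"
```

```text
t 21.3 pos [ 0.525  -0.2299  0.0991] xyaw 91.89 tilt [ 0.e+00  1.e-04 -1.e+00] F [0.76 0.37 0.16] T [ 0.032  0.033 -0.   ] w mm 42.44
shift mm [-1.000e-01 -1.000e-01 -1.009e+02] scaled [-2.000e-04 -4.000e-04 -3.363e-01] spin -0.0006 deg 0.11008705798629137
```

View pics/s9.png

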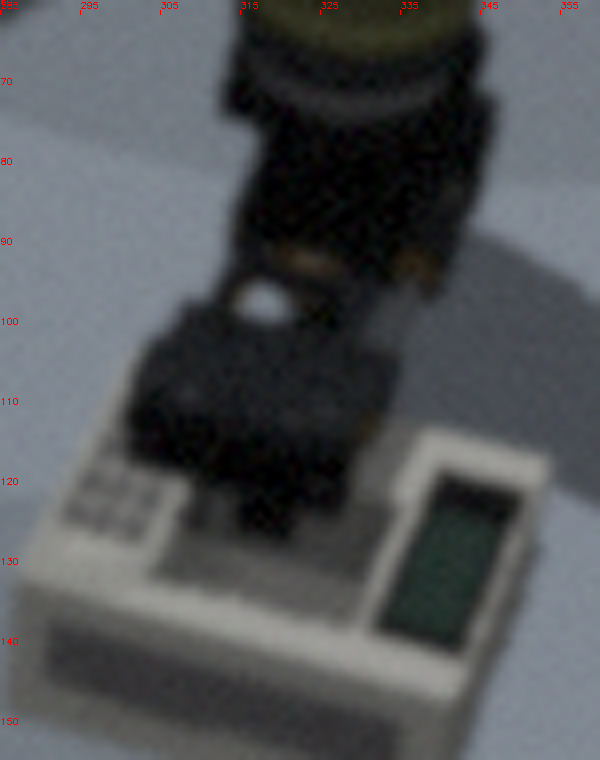

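The jaws are open, no force is left on the tool, and the finger tip at about (318,126) is clear of the reader top. I'll retract straight up and off to the side so I can check.

Emit:
drive_tool:
  rows:
    - [[0,0,-0.04,0,130],[0,0,-0.1,0,130],[0,0,-0.2,0,130],[0,0,-0.35,0,130],[0,0,-0.45,0,130],[0,0,-0.45,0,130]]

```text
time: 22.1
position: [0.5266, -0.2311, 0.2383]
tool_rot: [2.181, 2.253, 0.006]
ft_force: [0.4, 0.5, 0.1]
grip_width: 0.493
```

Emit:
drive_tool:
  rows:
    - [[0.6,0,0,0,130],[0.6,0,0,0,130],[0.6,0,0,0,130],[0.6,0,0,0,130],[0.6,0,0,0,130]]

```text
time: 22.72
position: [0.5188, -0.0507, 0.2341]
tool_rot: [2.184, 2.258, -0.001]
ft_force: [0.7, -0.6, -0.6]
grip_width: 0.49
```

```bash
python3 -c "
from h import *
plan([.5249,-.2300,.2],92); a=ctrl.get_image('side')
crop(a['img'],280,60,80,95,8,'pics/s10.png')
b=ctrl.get_image('top');crop(b['img'],330,170,75,75,8,'pics/t10.png')
cv2.imwrite('pics/s10f.png',a['img'])
import pickle;pickle.dump({'side':a,'top':b},open('d1.pkl','wb'))"
```

```text
t 22.725 pos [ 0.5188 -0.0507  0.2341] xyaw 91.88 tilt [-2.e-04 -5.e-04 -1.e+00] F [ 0.69 -0.62 -0.57] T [0.029 0.05  0.004] w mm 42.59
shift mm [-179.4    0.2   34.2] scaled [-0.598   0.0007  0.114 ] spin -0.0006 deg 0.11609040508153612
```

View pics/s10.png

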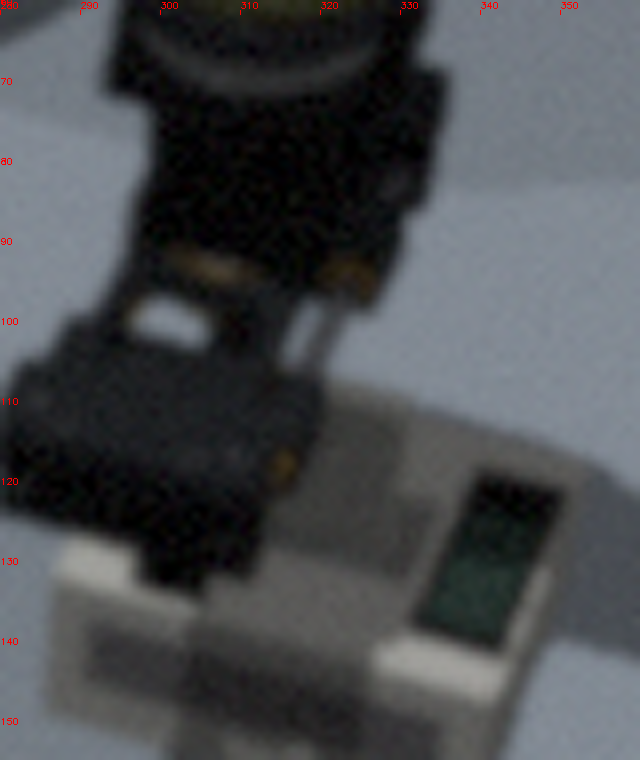

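View pics/t10.png

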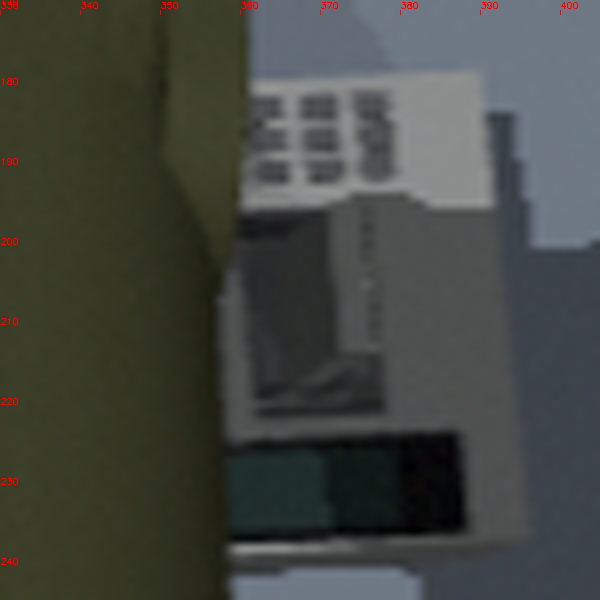

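View pics/s10f.png

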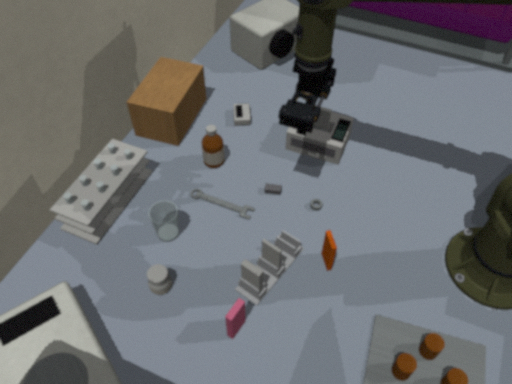

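The plate stands in the socket in the arm's shadow, at about (371–377, 195–214) in the top view, but the arm partly hides it. I'll move further off and check properly.

Emit:
drive_tool:
  rows:
    - [[0.7,0,-0.1,0,130],[0.7,0,-0.1,0,130],[0.7,0,-0.1,0,130],[0.7,0,-0.1,0,130],[0.7,0,-0.1,0,130],[0.7,0,-0.1,0,130]]

```text
time: 23.58
position: [0.5127, 0.157, 0.2639]
tool_rot: [2.188, 2.253, -0.002]
ft_force: [-0.4, -1.0, 0.0]
grip_width: 0.486
```

```bash
python3 -c "
from h import *
a=ctrl.get_image('side')
crop(a['img'],285,80,75,75,8,'pics/s11.png')
b=ctrl.get_image('top');crop(b['img'],330,170,75,75,8,'pics/t11.png')
import pickle;pickle.dump({'side':a,'top':b},open('d1.pkl','wb'));print(ctrl.get_state()['position'])"
```

```text
[0.51263066 0.15714024 0.26404048]
```

View pics/s11.png

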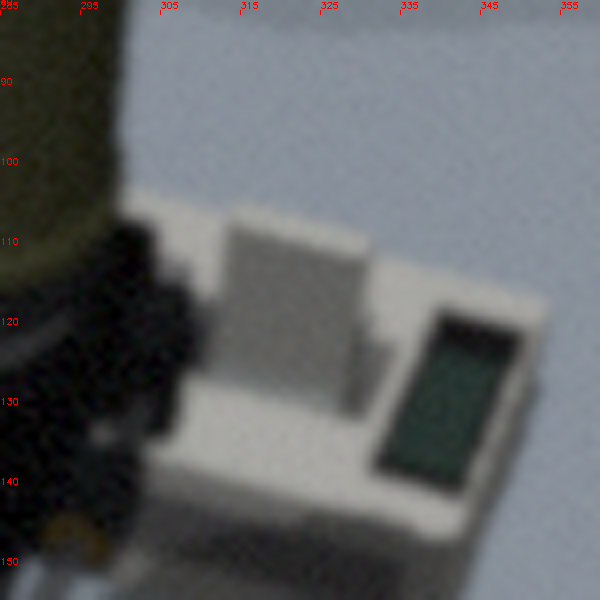

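View pics/t11.png

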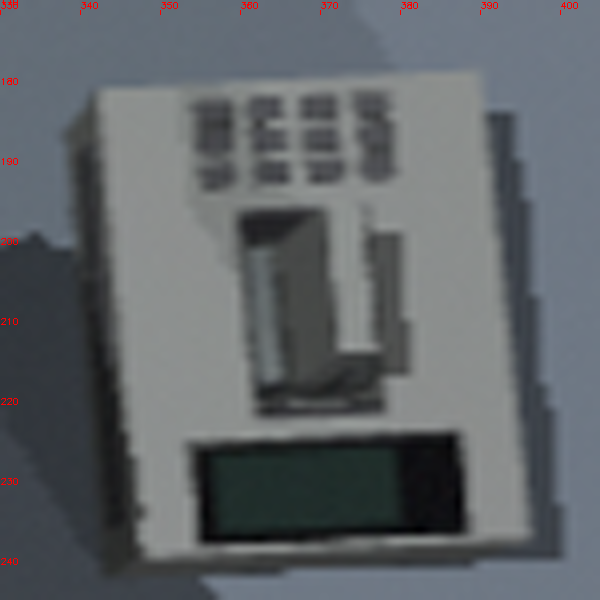

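The plate stands upright in the socket. Its top face is at about (371–377, 195–214) in the top view and (314–331, 106–112) in the side view. Now its pose.

Run:
```python
from h import *
import pickle
D=pickle.load(open("d1.pkl","rb"));T,S=D["top"],D["side"]
f=lambda x0,y0,L:[np.array([x0+(a+.5)/8-.5,y0+(b+.5)/8-.5]) for a,b in L]
a=f(330,170,[(328,206),(366,206),(378,353),(338,352)]);b=f(285,80,[(226,226),(238,204),(373,236),(367,258)])
P=np.array([tri(T,u,S,v)[0] for u,v in zip(a,b)]);print(P.round(4));c=P.mean(0);e=(P[0]+P[1]-P[2]-P[3]);print("top centre",c.round(4),"underside z",(c[2]-.1).round(4),"yaw",np.degrees(np.arctan2(e[1],e[0])))
for d,k in((T,a),(S,b)): print(np.mean([onz(d,u,.1298) for u in k],0).round(4))
# other plates: image difference around rack vs start
D0=pickle.load(open("d0.pkl","rb"))
crop(S["img"],225,210,85,90,7,"pics/s12.png")
```

```text
[[ 0.5497 -0.2258  0.1266]
 [ 0.5495 -0.2379  0.1269]
 [ 0.5009 -0.2373  0.1306]
 [ 0.5001 -0.2244  0.1319]]
top centre [ 0.5251 -0.2313  0.129 ] underside z 0.029 yaw -1.1375829263012034
[ 0.5246 -0.2312  0.1298]
[ 0.525  -0.2305  0.1298]
```

View pics/s12.png

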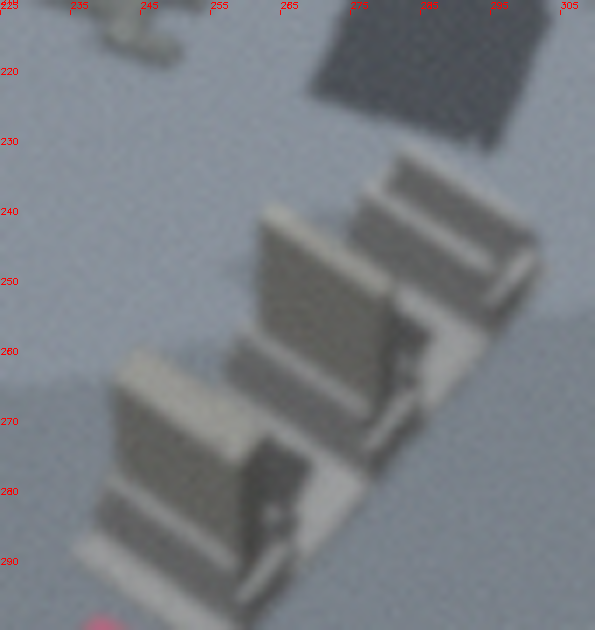

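The pose is good: centred within about 1.5 mm, yaw within 3°, top at about 0.129–0.130 m, and the other two plates unmoved. The jaws' drag is only just above the bar's spring force, so I'll touch the plate's top gently with closed fingers to check it hasn't crept up.

```bash
python3 -c "
from h import *
plan([.525,-.2308,.264],92)"
```

```text
t 23.675 pos [0.5126 0.1571 0.264 ] xyaw 91.65 tilt [-1.e-04 -5.e-04 -1.e+00] F [-0.32  0.01  0.01] T [-0.02  -0.006  0.005] w mm 42.79
shift mm [-3.881e+02  1.200e+00  2.000e-01] scaled [-1.2938e+00  3.9000e-03  8.0000e-04] spin -0.0019 deg 0.3478660111286871
```

Emit:
drive_tool:
  rows:
    - [[-0.65,0,0,0,255],[-0.65,0,0,0,255],[-0.65,0,0,0,255],[-0.65,0,0,0,255],[-0.65,0,0,0,255]]
  grip_force: 10

```text
time: 24.3
position: [0.5183, -0.0363, 0.2642]
tool_rot: [-2.188, -2.254, -0.001]
ft_force: [-0.1, 1.1, -0.3]
grip_width: 0.031
```

```bash
python3 -c "
from h import *
plan([.525,-.2308,.264],92)"
```

```text
t 24.3 pos [ 0.5183 -0.0363  0.2642] xyaw 91.7 tilt [ 1.e-04  9.e-04 -1.e+00] F [-0.14  1.11 -0.32] T [ 0.016 -0.014  0.   ] w mm 2.66
shift mm [-194.6    0.9    0. ] scaled [-0.6486  0.0032  0.    ] spin -0.0017 deg 0.3037990670366355
```

Emit:
drive_tool:
  rows:
    - [[-0.648,0.003,0,0,255],[-0.648,0.003,0,0,255],[-0.648,0.003,0,0,255],[-0.648,0.003,0,0,255],[-0.648,0.003,0,0,255],[-0.648,0.003,0,0,255]]

```text
time: 25.05
position: [0.5267, -0.2264, 0.2637]
tool_rot: [-2.179, -2.261, -0.001]
ft_force: [-0.4, 0.6, 0.3]
grip_width: 0.008
```

Emit:
drive_tool:
  rows:
    - [[0,0,0.15,0,255],[0,0,0.25,0,255],[0,0,0.33,0,255],[0,0,0.36,0,255],[0,0,0.37,0,255],[0,0,0.37,0,255],[0,0,0.37,0,255]]

```text
time: 25.92
position: [0.5265, -0.2295, 0.1541]
tool_rot: [2.183, 2.257, 0.002]
ft_force: [-0.3, -0.1, 0.6]
grip_width: 0.0
```

```bash
python3 -c "
from h import *
plan([.525,-.2308,.146],92)"
```

```text
t 25.925 pos [ 0.5265 -0.2295  0.1541] xyaw 91.9 tilt [ 1.7e-03 -2.0e-04 -1.0e+00] F [-0.3  -0.11  0.62] T [ 0.086 -0.041  0.001] w mm 0.03
shift mm [-1.3 -1.6  8.1] scaled [-0.0043 -0.0052  0.027 ] spin -0.0006 deg 0.10176252703377031
```

Emit:
drive_tool:
  rows:
    - [[0,0,0.012,0,255],[0,0,0.02,0,255],[0,0,0.024,0,255],[0,0,0.024,0,255]]

```text
time: 26.42
position: [0.5258, -0.2293, 0.1458]
tool_rot: [-2.184, -2.257, 0.0]
ft_force: [-0.1, 1.0, 0.5]
grip_width: 0.008
```

Emit:
drive_tool:
  rows:
    - [[0,0,0.002,0,255],[0,0,0.002,0,255]]

```text
time: 26.68
position: [0.5259, -0.2293, 0.1454]
tool_rot: [2.184, 2.258, 0.0]
ft_force: [-0.6, -1.0, 0.4]
grip_width: 0.003
```

Emit:
drive_tool:
  rows:
    - [[0,0,0.002,0,255],[0,0,0.002,0,255]]

```text
time: 26.92
position: [0.526, -0.2294, 0.1449]
tool_rot: [2.184, 2.258, 0.0]
ft_force: [-0.0, 0.8, 1.3]
grip_width: 0.006
```

Emit:
drive_tool:
  rows:
    - [[0,0,0.002,0,255],[0,0,0.002,0,255]]

```text
time: 27.18
position: [0.5262, -0.2295, 0.1449]
tool_rot: [2.184, 2.257, 0.001]
ft_force: [-1.2, -0.2, 4.4]
grip_width: 0.006
```

Contact comes at TCP z 0.145, up to 1 mm higher than expected. I'll push on gently to see how much travel is left before the stop.

Emit:
drive_tool:
  rows:
    - [[0,0,0.0015,0,255],[0,0,0.0015,0,255],[0,0,0.0015,0,255]]

```text
time: 27.55
position: [0.5264, -0.2296, 0.1448]
tool_rot: [2.184, 2.257, 0.002]
ft_force: [-1.9, -0.4, 7.0]
grip_width: 0.008
```

Emit:
drive_tool:
  rows:
    - [[0,0,0.0015,0,255],[0,0,0.0015,0,255],[0,0,0.0015,0,255]]

```text
time: 27.92
position: [0.5266, -0.2297, 0.1447]
tool_rot: [2.184, 2.257, 0.002]
ft_force: [-1.4, 0.3, 8.5]
grip_width: 0.006
```

The contact is stiff straight away: 8.5 N for about 0.2 mm of travel. So the bar is still fully down, and I'll retract straight up.

Emit:
drive_tool:
  rows:
    - [[0,0,-0.02,0,255],[0,0,-0.08,0,255],[0,0,-0.2,0,255],[0,0,-0.35,0,255],[0,0,-0.4,0,255],[0,0,-0.4,0,255]]

```text
time: 28.68
position: [0.5264, -0.2295, 0.2644]
tool_rot: [2.183, 2.257, 0.002]
ft_force: [0.1, 0.2, -0.3]
grip_width: 0.006
```

Emit:
drive_tool:
  rows:
    - [[0.6,0,0,0,255],[0.6,0,0,0,255],[0.6,0,0,0,255],[0.6,0,0,0,255],[0.6,0,0,0,255]]

```text
time: 29.3
position: [0.5192, -0.0498, 0.2621]
tool_rot: [-2.184, -2.257, 0.003]
ft_force: [0.8, -1.1, -0.2]
grip_width: 0.007
```

Emit:
drive_tool:
  rows:
    - [[0.6,0,0,0,255],[0.6,0,0,0,255],[0.6,0,0,0,255],[0.6,0,0,0,255],[0.6,0,0,0,255],[0.6,0,0,0,255],[0.6,0,0,0,255]]

```text
time: 30.18
position: [0.5144, 0.1288, 0.2633]
tool_rot: [2.188, 2.254, 0.0]
ft_force: [-0.1, -0.1, -0.4]
grip_width: 0.003
```

```bash
python3 -c "
from h import *
a=ctrl.get_image('side')
crop(a['img'],285,80,75,75,8,'pics/s13.png')
b=ctrl.get_image('top');crop(b['img'],330,170,75,75,8,'pics/t13.png')
print(ctrl.get_state()['position'],ctrl.get_state()['qd'].round(3))"
```

```text
[0.51418519 0.12953529 0.26336882] [-0.006  0.002 -0.007 -0.003 -0.001 -0.001 -0.002]
```

View pics/s13.png

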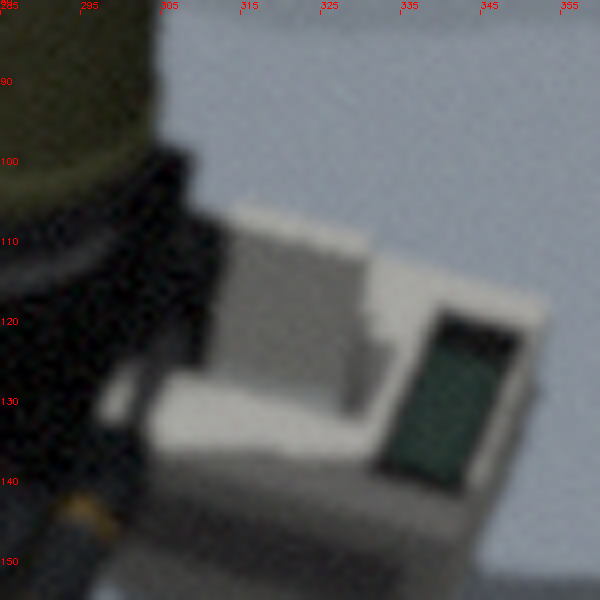

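View pics/t13.png

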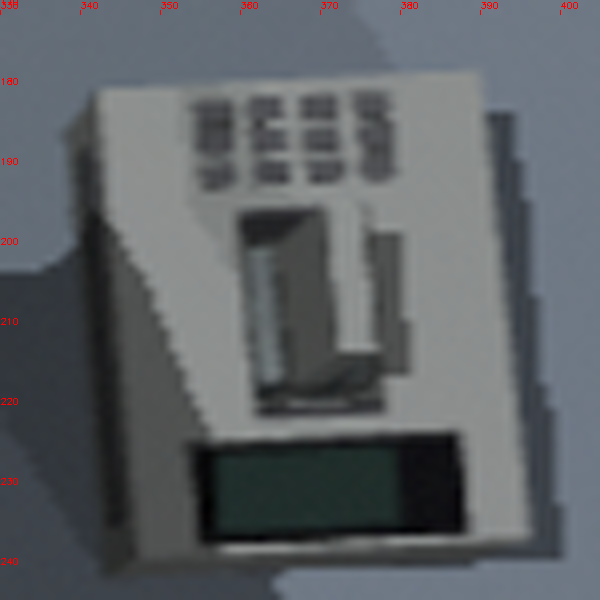

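The plate stands upright and unchanged, its top at (371–377, 195–214) in the top view, and the arm is clear and at rest. I'm handing the job in.

```bash
python3 -c "
from bench import ctrl
print(ctrl.close_job(), ctrl.get_state()['time'])"
```

```text
the job is handed in; nothing more can be done
the job is handed in; nothing more can be done
```

The 12 mm plate is in the reader's socket, released, with the rest bar fully down as far as I could check. I handed the job in at about 30 s; it reports no verdict.

- **Which plate:** I felt only the plate nearest the reader. It measured 11.8 mm in the gripper. In the top picture it looked between the other two in thickness.
- **Pushing it in:** A sideways force showed the plate about 1–1.5 mm off centre in the mouth, so I corrected that first. I met the bar at about TCP z = 0.106 m and its stop at about 0.100 m. I stopped at 10.5 N on the wrist, roughly 8 N on the bar.
- **Last checks:**
  - The plate looks upright and is centred within about 1.5 mm.
  - Measured yaw was -1.1° against the reader's +2°, inside the limit but rough at this picture resolution.
  - The other two plates still stand in their slots, and the robot touches nothing.
- **One disagreement:** When I touched the plate's top with closed fingers, contact came about 1 mm higher than I had worked out. It was stiff at once (8.5 N for about 0.2 mm of travel), so I took the bar to be still fully down and the difference as measurement error.

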